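Find the rocking corner of a balance plate and pack it

TASK

The aluminium balance plate on the dark steel slab rocks because one of the four rest pads hidden under its corners has worn away. Press its corners slowly and gently one after another until you find the one that dips, then slide the packing slip along the slab under that corner, straight in from the plate's left or right side, until its grip block stands against the plate's edge, without pushing the plate out of place. Let go, press that corner once more to show that it no longer dips, and leave the other things on the bench where they stand.

Things in the scene. Friction and masses are not known exactly. Their poses are not given: they have to be found in the camera images.
- stone: dark grey steel slab fixed on the bench, 190 mm (its x) x 340 mm (its y) x 10 mm; origin at the centre of its underside, z up, top 10 mm above the bench. It reaches about 95 mm beyond the plate on its +y and -y sides (left, right), 20 mm on the others. Fixed to it, hidden under the plate's corner points, are rest pads 24 x 24 x 6 mm; one, at any of the four corners, is worn flush with the slab
- plate: loose square aluminium plate 150 x 150 x 10 mm, about 0.9 kg, with a ring 80 mm across, 1.5 mm proud, in the middle; origin at the centre of its underside, z up, x and y along its edges and (within 1 degree) the slab's. It lies level on three pads, underside 6 mm above the slab; held sideways by friction only, about 4 N
- corner_1 (a point): point on the plate's top face at plate x = -55, y = +55 mm (near left), above that rest pad's centre. If its pad is the worn one, 2 to 4 N pressed here tips the plate by about 0.06 rad: this point drops about 4 mm, until the plate's edge meets the slab, and comes back when released; with the slip home it drops less than 1.5 mm. The other corners stay firm
- corner_2 (a point): the same at x = -55 mm, y = -55 mm (near right)
- corner_3 (a point): the same at x = +55 mm, y = -55 mm (far right)
- corner_4 (a point): the same at x = +55 mm, y = +55 mm (far left)
- slip: loose aluminium slip, 0.12 kg: flat tongue 36 mm wide, 5.2 mm thick, with an upright grip block on its rear half. Origin on the underside mid-line below the block's front face; x points to the nose, z up. Tongue: x -32 to +45 mm, the last 12 mm tapering to 2.6 mm. Block: x -34 to 0, y -12 to +12 mm, top 45 mm above the underside. Under a corner with a whole pad it stops after about 8 mm
- slip_grip (a point): middle of the grip block, 17 mm behind the origin and 30 mm above the slip's underside: grasp here across the 24 mm width (along the slip's y)
- slip_nose (a point): tip of the tongue on the underside mid-line, slip x = +45 mm. When home the slip lies flat on the slab, its x square to the plate's left or right edge and pointing inward, its mid-line under the corner point, the block's front face touching the plate's edge
- jar: bystander, clear sample jar, 46 mm across, 80 mm high, origin under its centre
- marker: bystander, marker pen lying on the bench, 132 x 15 x 13 mm, origin under its middle
There are look-alikes about, which are no part of the job. Leave any purple look-alike of the slip alone.

How it is judged:
By the outcome, as a careful person would: the job done as asked, in the order asked, and still so for the second after the job is handed in, with the robot touching nothing.
It also fails if it takes over 72 s, if anything falls off the work surface, if the arm or the gripper's body presses on something with over 40 N, if the wrist force passes 120 N, or if a joint passes its speed limit or range.

ROBOT

A 7-joint arm with a two-finger parallel gripper is mounted at the origin on a cart in front of the work surface, level with it; the furniture and walls round the work are solid. World frame = base frame: x ahead of the robot, y to its left, z up, the work surface at z = 0. Lengths are in m, angles in rad, forces in N, time in s.
With the tool pointing down it reaches from about 0.35 to 0.9 m from the base axis. Payload 8.1 kg.
Tool frame: the origin (TCP) lies on the mounting face of the last link; the fingertips stand 178 mm ahead of it and the grasp point (between the pads) lies arm.grasp_offset ahead of it (arm.grasp_offset is the distance from the TCP to the grasp point, in m); z points along the fingers, x is the direction in which the jaws open and shut, and the axes are right-handed (so a half turn about z gives the same grasp; the last joint's range is limited). The gripper opens to 92 mm and grips with 3 to 60 N. Pads are 19 mm wide; open, the fingers measure 130 mm over their backs; the gripper's body (75 mm by 190 mm) begins 47 mm behind the grasp point.
Start: joints at [1.032, 0.434, 0.025, 1.573, -0.012, 1.134, -0.075], TCP at [0.264, -0.567, 0.405] pointing down, gripper open.
Joint ranges: [-2.62, 2.62], [-0.44, 2.09], [-1.27, 1.32], [0.08, 2.57], [-1.32, 4.46], [0.12, 2], [-2.74, 2.74]. Speed limits (rad/s): [2.22, 2.22, 3.01, 3.01, 3.14, 3.14, 3.14].

INTERFACE

Orientations are given as [roll, pitch, yaw] about the fixed x, y, z axes, in that order (R = Rz(yaw) Ry(pitch) Rx(roll)).
In Python, from workcell import arm, optics gives the robot as it stands.
- The arm moves only by the tool step_arm, never from a script. Its argument "motion" is text: rows parted by semicolons, each of 4 numbers parted by spaces: the shift along the tool's x, y, z normalised to -1 to 1, where 1 is 0.15 m, then the turn about the tool's z normalised to -1 to 1, where 1 is 4 degrees. A call has 1 to 20 rows; each row shifts and turns the commanded pose from where the row before left it, along the tool's axes as they then stand; what a row does not reach is not made up. A row lasts 1/12 s, in which the tool goes at most 41.7 mm and 7.16 degrees, less where a joint would pass 70% of its speed; a pose out of reach is approached as far as the arm can. A call with a number of a shift or a turn outside -1 to 1 is refused whole. A call with a gripper value outside its range is refused whole. "grip" is the gripper command: -1 is fully open, 1 is shut, values between are in proportion, set as the call begins (left out, the last holds). The fingers move at their own pace and stop on an object; "newtons" is the grip in N (left out, the last holds). Time passes only in rows, so rows that do not move let the fingers close. It gives the time, the measured TCP pose, the force and the opening at its end, in the units of the state.
- arm.state(): the state, without advancing time (a new reading comes with each control period).
- optics.capture(name): name is "side" or "top"; returns the picture (400x640x3 uint8, red, green, blue); there is no depth.
- optics.camera_model(name): a dict with "fx", "fy", "cx", "cy" (pixels), "R" (3x3) and "t" (3): a world point X has camera coordinates R X + t. Camera axes: x right, y down, z forward; pixel columns grow to the right and rows downward; lengths in m; the calibration is good to about 2 mm. A picture is of the moment at which its call begins. camera_model takes no time and is no camera call.
- arm.close_job(): hands the job in, once; it reports no verdict.
The state is a dict: "t": time; "joint_positions": joint angles; "dq": joint speeds; "joint_torque": joint torques, N m; "ee_pos": TCP position; "orientation": TCP orientation; "ft_force": force on the tool from outside, world axes, zero at the start; "torque": the same for the moment, N m; "grip_width": opening from 0.0 (shut) to 1.0 (fully open).
Only numpy, scipy, OpenCV 4.12 (cv2) and the standard library are available. Lean on these libraries where they do the work, as an engineer would, in place of code of your own. Each camera call takes 0.05 s, during which the arm holds its last target.

## Working session

There is one attempt and no reset: what is moved stays moved. The work goes in short steps, Python scripts to look and compute and a tool call to move; the robot and the scene stay as the last step left them, time stands still between calls to the robot, and variables do not carry over. Pictures are saved under pics/ and viewed, and the job is handed in when it is done.

Besides the shell and the picture viewer there is one more tool, called after "Emit:" as name(argument=value, ...) on one line, values as JSON. step_arm: Moves the arm, as the interface text tells. Its arguments: {"type":"object","properties":{"motion":{"type":"string"},"grip":{"type":"number"},"newtons":{"type":"number"}},"required":["motion"]}

```bash
mkdir -p pics; ls; python3 - <<'E'
from workcell import arm, optics
import cv2
print(arm.state(), arm.grasp_offset)
for n in("side","top"):
    cv2.imwrite(f"pics/{n}0.png",optics.capture(n)[:,:,::-1])
    print(n,optics.camera_model(n))
E
```

```text
pics
{'t': 0.0, 'joint_positions': array([ 1.03239758,  0.43522188,  0.02500737,  1.57408298, -0.01156193,
        1.1339835 , -0.07512873]), 'dq': array([ 0.00130119, -0.00162869,  0.00018775,  0.00075062,  0.00066999,
       -0.00056667, -0.00143604]), 'joint_torque': array([ 1.12984999e-03, -6.67850661e+01,  9.85504277e-01, -3.14458001e+01,
       -6.05729758e-02,  4.28267370e-02,  1.73773769e-04]), 'ee_pos': array([ 0.26368962, -0.56640413,  0.40395131]), 'orientation': array([ 3.14140270e+00,  1.54020040e-03, -1.13511118e+00]), 'ft_force': array([ 0.63185963, -0.21263859, -0.19916873]), 'torque': array([0.00128313, 0.06808109, 0.02444724]), 'grip_width': 0.9994332255234307} 0.1592
side {'fx': 403.99577318531226, 'fy': 403.99577318531226, 'cx': 316.18067163322746, 'cy': 193.83900968097046, 'R': array([[ 0.99627534,  0.08492183,  0.01495784],
       [ 0.06963935, -0.69010634, -0.72034964],
       [-0.05085091,  0.71870823, -0.69344983]]), 't': array([-0.49176009, -0.00133799,  1.24883515])}
top {'fx': 518.6588876737203, 'fy': 518.6588876737203, 'cx': 317.4013245574379, 'cy': 194.4512365909088, 'R': array([[-0.01990566, -0.99959451, -0.02036123],
       [-0.99325922,  0.02209731, -0.11378857],
       [ 0.11419236,  0.01795895, -0.99329632]]), 't': array([0.02295187, 0.4904381 , 1.41337827])}
```

View pics/top0.png

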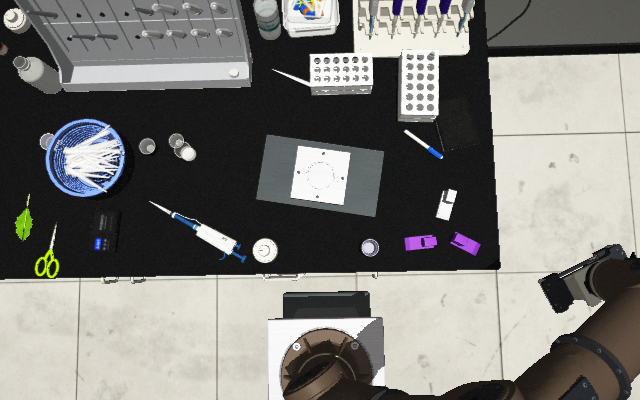

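View pics/side0.png

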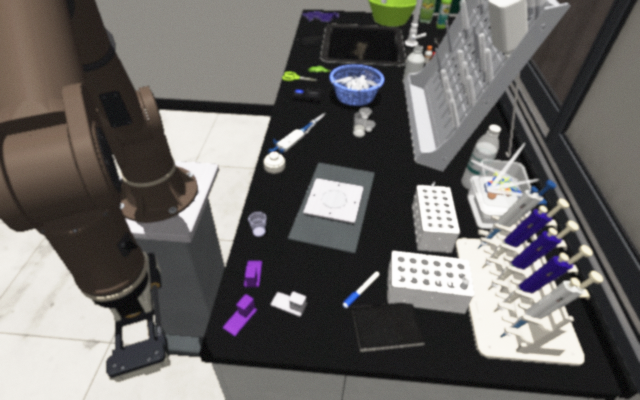

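The top picture shows the plate around (320,176) on the slab, the white slip at (447,204), the jar at (370,247), the marker at (423,144) and the purple look-alikes at (420,243) and (464,243). I'll zoom in and measure.

```bash
cat > h.py <<'E'
import numpy as np, cv2
from workcell import arm, optics
def ray(name,u,v,z):
    c=optics.camera_model(name); R=np.array(c["R"]); t=np.array(c["t"])
    d=R.T@np.array([(u-c["cx"])/c["fx"],(v-c["cy"])/c["fy"],1]); o=-R.T@t
    return o+d*(z-o[2])/d[2]
def proj(name,X):
    c=optics.camera_model(name); p=np.array(c["R"])@np.array(X)+np.array(c["t"])
    return np.array([c["cx"]+c["fx"]*p[0]/p[2],c["cy"]+c["fy"]*p[1]/p[2]])
def rect(name,img,x0,y0,x1,y1,thr,z):
    g=cv2.cvtColor(img,cv2.COLOR_RGB2GRAY)[y0:y1,x0:x1]
    s=8; G=cv2.resize(g,None,fx=s,fy=s,interpolation=cv2.INTER_CUBIC)
    m=(G>thr).astype(np.uint8)
    cs,_=cv2.findContours(m,cv2.RETR_EXTERNAL,cv2.CHAIN_APPROX_NONE)
    c=max(cs,key=cv2.contourArea)[:,0,:]
    px=(c+.5)/s-.5+[x0,y0]
    W=np.array([ray(name,u,v,z)[:2] for u,v in px])
    r=cv2.minAreaRect((W*1000).astype(np.float32))
    return r,px,W
E
python3 - <<'E'
from h import *
img=cv2.imread("pics/top0.png")[:,:,::-1].copy()
r,px,W=rect("top",img,270,135,375,215,150,.026); print("plate",r)
r,px,W=rect("top",img,425,180,470,228,130,.005); print("slip",r)
r,px,W=rect("top",img,245,125,395,225,45,.010); print("slab",r)
a=cv2.resize(img[120:230,245:405],None,fx=5,fy=5,interpolation=cv2.INTER_CUBIC)
b=cv2.resize(img[175:265,350:490],None,fx=5,fy=5,interpolation=cv2.INTER_CUBIC)
cv2.imwrite("pics/a.png",a[:,:,::-1]);cv2.imwrite("pics/b.png",b[:,:,::-1])
s=cv2.imread("pics/side0.png")
cv2.imwrite("pics/c.png",cv2.resize(s[240:350,210:350],None,fx=5,fy=5,interpolation=cv2.INTER_CUBIC))
E
```

```text
plate ((546.8081665039062, 4.09454345703125), (151.47801208496094, 151.28237915039062), 80.7894515991211)
slip ((459.435791015625, -347.4525146484375), (39.44325256347656, 88.65412139892578), 72.15673828125)Traceback (most recent call last):
  File "<stdin>", line 5, in <module>
  File "h.py", line 17, in rect
    W=np.array([ray(name,u,v,z)[:2] for u,v in px])
                ~~~^^^^^^^^^^^^
  File "h.py", line 4, in ray
    c=optics.camera_model(name); R=np.array(c["R"]); t=np.array(c["t"])
ValueError: time passes only in moves, steps and waits
```

```bash
python3 - <<'E'
s=open('h.py').read()
s=s.replace("def ray","_C={}\ndef cam(n):\n    if n not in _C: _C[n]=optics.camera_model(n)\n    return _C[n]\ndef ray",1).replace("c=optics.camera_model(name)","c=cam(name)")
open('h.py','w').write(s)
E
python3 - <<'E'
from h import *
img=cv2.imread("pics/top0.png")[:,:,::-1].copy()
r,px,W=rect("top",img,245,125,395,225,45,.010); print("slab",r)
a=cv2.resize(img[120:230,245:405],None,fx=5,fy=5,interpolation=cv2.INTER_CUBIC)
b=cv2.resize(img[175:265,350:490],None,fx=5,fy=5,interpolation=cv2.INTER_CUBIC)
cv2.imwrite("pics/a.png",a[:,:,::-1]);cv2.imwrite("pics/b.png",b[:,:,::-1])
s=cv2.imread("pics/side0.png")
cv2.imwrite("pics/c.png",cv2.resize(s[240:350,210:350],None,fx=5,fy=5,interpolation=cv2.INTER_CUBIC))
E
```

```text
slab ((548.680419921875, 4.6916961669921875), (341.74151611328125, 191.8172149658203), 80.20004272460938)
```

View pics/a.png

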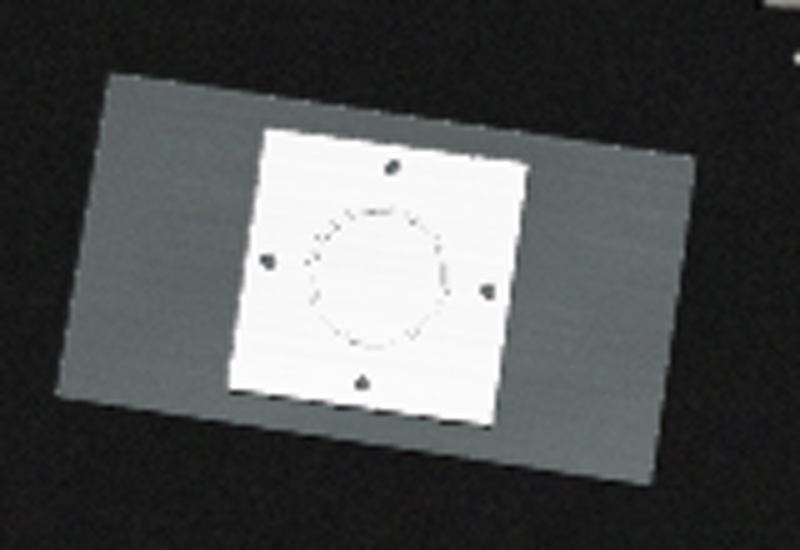

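View pics/b.png

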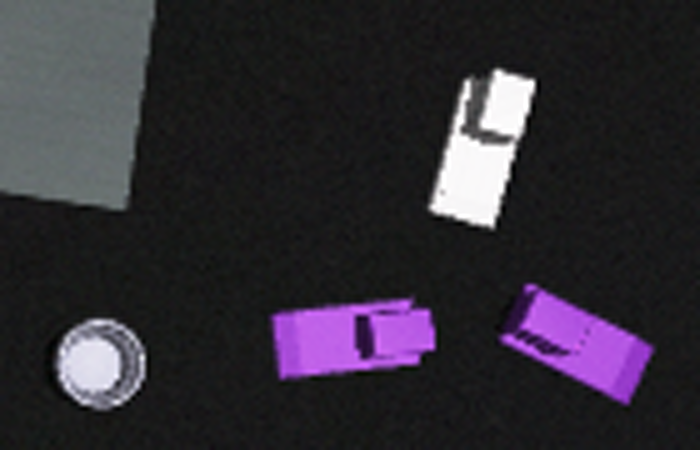

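View pics/c.png

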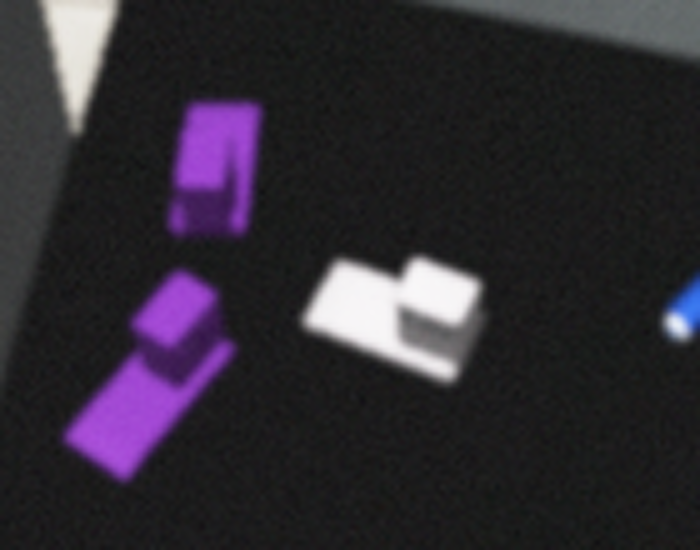

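The plate has yaw of about -9.2°. The slip's nose points towards -x (image down), nose end at about px (442,219), with the block top near (452,196). Next I'll work out exact poses from both views.

```bash
python3 - <<'E'
from h import *
img=cv2.imread("pics/top0.png")[:,:,::-1].copy()
sd=cv2.imread("pics/side0.png")[:,:,::-1].copy()
r,px,W=rect("side",sd,290,165,375,230,170,.026); print("plate side",r)
def big(im,x0,y0,x1,y1,lo,n):
    c=cv2.resize(im[y0:y1,x0:x1],None,fx=14,fy=14,interpolation=cv2.INTER_CUBIC)
    cv2.imwrite(n,c[:,:,::-1])
big(img,430,184,464,224,0,"pics/s1.png"); big(sd,266,288,310,320,0,"pics/s2.png")
for n,(a,b),(c,d) in [("jar",(370,247),(258,223)),]:
    print(n,ray("top",a,b,0.08),ray("side",c,d,.04))
p=ray("top",423,144,.0065);print("marker",p)
E
```

```text
plate side ((545.9443359375, 5.8050079345703125), (156.11679077148438, 153.54226684570312), 80.76195526123047)
jar [ 0.34201031 -0.12454539  0.08      ] [ 0.34275365 -0.12556245  0.04      ]
marker [ 0.63090118 -0.28991317  0.0065    ]
```

View pics/s1.png

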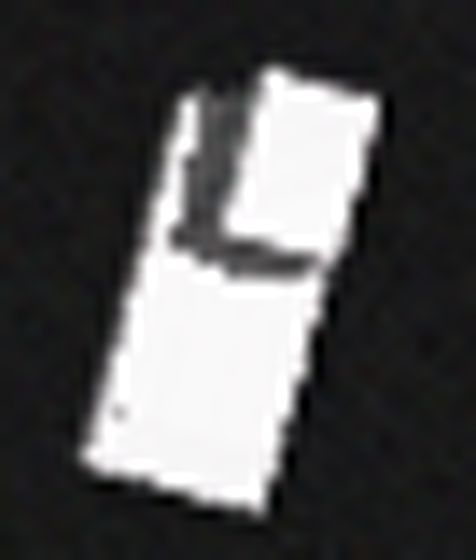

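View pics/s2.png

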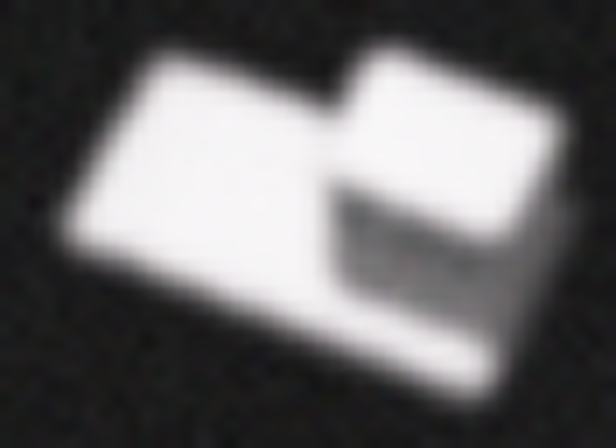

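```bash
python3 - <<'E'
from h import *
def T(p,z): return ray("top",430+p[0]/14-.46,184+p[1]/14-.46,z)[:2]*1000
def S(p,z): return ray("side",266+p[0]/14-.46,288+p[1]/14-.46,z)[:2]*1000
ang=lambda a,b: np.degrees(np.arctan2(*(b-a)[::-1]))
n1,n2=T((84,460),.0013),T((264,512),.0013); print("nose",n1,n2,(n1+n2)/2,ang(n1,n2), np.hypot(*(n1-n2)))
print(ang(T((192,92),.005),T((90,440),.004)),ang(T((325,260),.005),T((268,490),.004)))
b=[T(p,.045) for p in [(266,68),(382,96),(345,255),(222,228)]]
print("block top",np.mean(b,0),ang(b[1],b[2]),ang(b[0],b[3]),ang(b[1],b[0]))
b=[S(p,.045) for p in [(375,45),(568,120),(495,240),(345,178)]]
print("block side",np.mean(b,0),ang(b[1],b[0]),ang(b[2],b[3]),ang(b[1],b[2]))
n1,n2=S((160,50),.0026),S((62,235),.0026); print("nose side",(n1+n2)/2,ang(n1,n2))
th=np.radians(-9.3);R=np.array([[np.cos(th),-np.sin(th)],[np.sin(th),np.cos(th)]]);c=np.array([546.6,4.6])
for i,(x,y) in enumerate([(-55,55),(-55,-55),(55,-55),(55,55)],1): print(i,c+R@[x,y])
E
```

```text
nose [ 424.58648768 -317.04283245] [ 413.40518881 -352.41693973] [ 418.99583825 -334.72988609] -107.5410732527739 37.099176683629864
161.39330714538178 163.7259032913458
block top [ 479.00429787 -353.29517563] 164.2652078815033 162.14094942536292 74.88806460510466
block side [ 478.93134682 -351.63105611] 161.5568436924956 160.6752708069824 -112.25270440542127
nose side [ 416.96922714 -330.4947593 ] -106.29929304453863
1 [501.21114576  67.76527456]
2 [483.43472544 -40.78885424]
3 [591.98885424 -58.56527456]
4 [609.76527456  49.98885424]
```

Emit:
step_arm(motion="0 0 0.06 -1;0 0 0.06 -1;0 0 0.06 -1;0 0 0.06 -1;0 0 0.06 -1;0 0 0.06 -1;0 0 0.06 -1;0 0 0.06 -1;0 0 0.06 -1;0 0 0.06 -1;0 0 0.06 -1;0 0 0.06 -1;0 0 0.06 -1;0 0 0.06 -0.95", grip=1, newtons=10)

```text
t: 1.27
ee_pos: [0.2637, -0.5665, 0.2779]
orientation: [-3.141, 0.0, -0.158]
ft_force: [-0.1, -0.1, 0.7]
grip_width: 0.036
```

Emit:
step_arm(motion="0.04475 -0.1846 0 0;0.04475 -0.1846 0 0;0.04475 -0.1846 0 0;0.04475 -0.1846 0 0;0.04475 -0.1846 0 0;0.04475 -0.1846 0 0;0.04475 -0.1846 0 0;0.04475 -0.1846 0 0;0.04475 -0.1846 0 0;0.04475 -0.1846 0 0;0.04475 -0.1846 0 0;0.04475 -0.1846 0 0;0.04475 -0.1846 0 0;0.04475 -0.1846 0 0;0.04475 -0.1846 0 0;0.04475 -0.1846 0 0;0.04475 -0.1846 0 0;0.04475 -0.1846 0 0;0.04475 -0.1846 0 0;0.04475 -0.1846 0 0")

```text
t: 2.93
ee_pos: [0.4854, -0.0402, 0.2786]
orientation: [3.141, 0.0, -0.161]
ft_force: [0.8, -0.3, 0.4]
grip_width: 0.007
```

```bash
cat >> h.py <<'E'
def to(x,y,z=None):
    s=arm.state(); p=s["ee_pos"]*1000; a=s["orientation"][2]
    d=np.array([x,y])-p[:2]; X=np.array([np.cos(a),np.sin(a)]); Y=np.array([np.sin(a),-np.cos(a)])
    print("pos",p.round(1),"yaw",np.degrees(a).round(2),"units x,y,z:",(d@X/150).round(4),(d@Y/150).round(4),None if z is None else ((p[2]-z)/150).round(4),"F",s["ft_force"].round(2),"g",round(s["grip_width"],3),"t",s["t"])
E
python3 -c "
from h import *
to(483.4,-40.8,26+178+6)"
```

```text
pos [485.4 -40.2 278.6] yaw -9.24 units x,y,z: -0.0126 0.006 0.457 F [ 0.78 -0.32  0.36] g 0.007 t 2.9333
```

Emit:
step_arm(motion="-0.005 0.003 0.07 0;-0.005 0.003 0.07 0;0 0 0.07 0;0 0 0.07 0;0 0 0.07 0;0 0 0.06 0;0 0 0.04 0;0 0 0 0")

```text
t: 3.6
ee_pos: [0.4831, -0.0424, 0.2098]
orientation: [3.141, 0.002, -0.162]
ft_force: [-0.2, -1.0, 0.5]
grip_width: 0.004
```

```bash
python3 -c "
from h import *
to(483.4,-40.8,26+178)"
```

```text
pos [483.1 -42.4 209.8] yaw -9.25 units x,y,z: 0.0003 -0.0108 0.039 F [-0.25 -1.01  0.53] g 0.004 t 3.6
```

Emit:
step_arm(motion="0 0 0.007 0;0 0 0.007 0;0 0 0.006 0;0 0 0.004 0;0 0 0.004 0;0 0 0 0")

```text
t: 4.1
ee_pos: [0.4836, -0.0422, 0.2071]
orientation: [-3.142, -0.0, -0.161]
ft_force: [-0.7, -0.1, 0.6]
grip_width: 0.005
```

Emit:
step_arm(motion="0 0 0.003 0;0 0 0.003 0;0 0 0 0")

```text
t: 4.35
ee_pos: [0.4836, -0.0422, 0.2061]
orientation: [3.142, -0.0, -0.161]
ft_force: [0.3, 0.1, -0.3]
grip_width: 0.005
```

Emit:
step_arm(motion="0 0 0.003 0;0 0 0.003 0;0 0 0.003 0;0 0 0.003 0;0 0 0 0")

```text
t: 4.77
ee_pos: [0.4836, -0.0422, 0.2044]
orientation: [3.142, 0.0, -0.161]
ft_force: [-0.1, -0.1, 0.7]
grip_width: 0.002
```

Emit:
step_arm(motion="0 0 0.003 0;0 0 0.003 0;0 0 0 0")

```text
t: 5.02
ee_pos: [0.4836, -0.0421, 0.2042]
orientation: [3.141, -0.0, -0.161]
ft_force: [-5.4, 0.9, 15.8]
grip_width: 0.003
```

Emit:
step_arm(motion="0 0 -0.015 0;0 0 -0.03 0;0.1 -0.002 0 0;0.15 -0.002 0 0;0.15 -0.002 0 0;0.15 -0.002 0 0;0.12 0 0 0;0.061 0 0 0;0 0 0.01 0;0 0 0.01 0;0 0 0 0;0 0 0 0")

```text
t: 6.02
ee_pos: [0.5908, -0.0584, 0.2069]
orientation: [3.141, 0.002, -0.161]
ft_force: [-0.6, 0.2, -0.1]
grip_width: 0.008
```

```bash
python3 -c "
from h import *
to(592,-58.6,205)"
```

```text
pos [590.8 -58.4 206.9] yaw -9.21 units x,y,z: 0.008 0.0001 0.0128 F [-0.59  0.17 -0.13] g 0.008 t 6.0167
```

Emit:
step_arm(motion="0 0 0.003 0;0 0 0.003 0;0 0 0.003 0;0 0 0.003 0;0 0 0 0")

```text
t: 6.43
ee_pos: [0.5919, -0.0586, 0.2053]
orientation: [3.142, 0.0, -0.161]
ft_force: [-0.7, -0.1, -0.2]
grip_width: 0.004
```

Emit:
step_arm(motion="0 0 0.002 0;0 0 0.001 0;0 0 0 0")

```text
t: 6.68
ee_pos: [0.592, -0.0586, 0.2049]
orientation: [3.142, 0.0, -0.161]
ft_force: [0.0, 0.1, 0.0]
grip_width: 0.006
```

Emit:
step_arm(motion="0 0 0.001 0;0 0 0.001 0;0 0 0 0")

```text
t: 6.93
ee_pos: [0.592, -0.0586, 0.2046]
orientation: [3.142, 0.0, -0.161]
ft_force: [0.4, -0.5, -0.2]
grip_width: 0.006
```

Emit:
step_arm(motion="0 0 0.001 0;0 0 0.001 0;0 0 0 0")

```text
t: 7.18
ee_pos: [0.592, -0.0586, 0.2044]
orientation: [3.142, -0.0, -0.161]
ft_force: [-0.9, -0.2, 0.6]
grip_width: 0.001
```

Emit:
step_arm(motion="0 0 0.001 0;0 0 0.001 0;0 0 0 0")

```text
t: 7.43
ee_pos: [0.592, -0.0586, 0.2041]
orientation: [3.142, -0.0, -0.161]
ft_force: [0.5, -0.1, 2.5]
grip_width: 0.005
```

Emit:
step_arm(motion="0 0 0.001 0;0 0 0.001 0;0 0 0 0")

```text
t: 7.68
ee_pos: [0.5921, -0.0586, 0.2038]
orientation: [3.142, -0.0, -0.161]
ft_force: [-0.0, -0.7, 1.3]
grip_width: 0.006
```

Emit:
step_arm(motion="0 0 0.001 0;0 0 0.001 0;0 0 0 0")

```text
t: 7.93
ee_pos: [0.5921, -0.0587, 0.2035]
orientation: [3.142, -0.0, -0.161]
ft_force: [0.1, -0.7, 1.2]
grip_width: 0.005
```

Emit:
step_arm(motion="0 0 0.002 0;0 0 0.002 0;0 0 0.002 0;0 0 0.001 0;0 0 0 0")

```text
t: 8.35
ee_pos: [0.5921, -0.0587, 0.2024]
orientation: [3.141, -0.0, -0.161]
ft_force: [-0.0, -1.6, 2.9]
grip_width: 0.007
```

Emit:
step_arm(motion="0 0 0.002 0;0 0 0.002 0;0 0 0.002 0;0 0 0.001 0;0 0 0 0")

```text
t: 8.77
ee_pos: [0.5921, -0.0587, 0.2013]
orientation: [3.141, -0.0, -0.161]
ft_force: [0.8, -2.6, 2.1]
grip_width: 0.002
```

Emit:
step_arm(motion="0 0 0.002 0;0 0 0.002 0;0 0 0 0")

```text
t: 9.02
ee_pos: [0.5921, -0.0586, 0.2007]
orientation: [-3.142, -0.0, -0.161]
ft_force: [1.6, -2.3, 3.0]
grip_width: 0.007
```

Emit:
step_arm(motion="0 0 -0.004 0;0 0 -0.005 0;0 0 -0.006 0;0 0 -0.006 0;0 0 -0.008 0;0 0 -0.01 0;0 0 -0.04 0;0 0 -0.08 0;0 0 -0.12 0;0 0 -0.1 0;0 0 -0.05 0;0 0 0 0")

```text
t: 10.02
ee_pos: [0.5927, -0.0585, 0.2675]
orientation: [-3.141, -0.004, -0.161]
ft_force: [-0.7, 0.1, -1.1]
grip_width: 0.006
```

```bash
python3 - <<'E'
from h import *
img=optics.capture("top"); cv2.imwrite("pics/top1.png",img[:,:,::-1])
to(479,-352.5,189.2+60)
E
```

```text
pos [592.2 -58.5 266.2] yaw -9.24 units x,y,z: -0.4306 2.0555 0.1134 F [0.94 0.53 0.28] g 0.006 t 10.0667
```

View pics/top1.png

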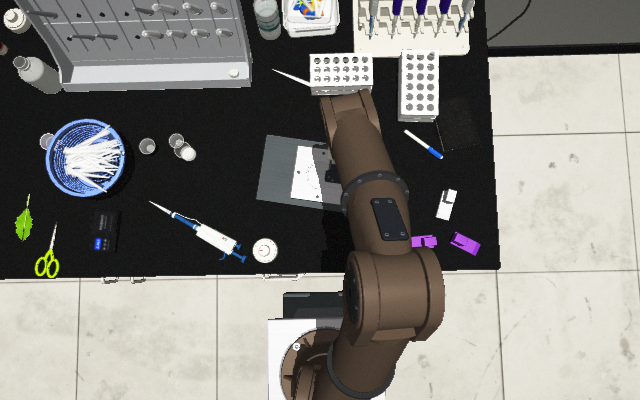

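Emit:
step_arm(motion="-0.02 0.1 0 0;-0.04 0.19 0 0;-0.045 0.21 0 0;-0.045 0.21 0 0;-0.045 0.21 0 0;-0.045 0.21 0 0;-0.045 0.21 0 0;-0.045 0.21 0 0;-0.045 0.21 0 0;-0.035 0.19 0 0;-0.02 0.1 0 0;0 0 0 -1;0 0 0 -1;0 0 0 -1;0 0 0 -1;0 0 0 -1;0 0 0 -1;0 0 0 -1;0 0 0 -1;0 0 0 -1", grip=-0.3)

```text
t: 11.73
ee_pos: [0.4786, -0.3516, 0.264]
orientation: [-3.14, 0.001, 0.471]
ft_force: [-0.1, 0.6, 0.1]
grip_width: 0.65
```

Emit:
step_arm(motion="0 0 0.01 -1;0 0 0.01 -1;0 0 0.01 -1;0 0 0.01 -1;0 0 0.01 -1;0 0 0.01 -1;0 0 0.01 -1;0 0 0.01 -1;0 0 0.01 -1;0 0 0.01 -1;0 0 0.01 -1;0 0 0 -0.4;0 0 0 0")

```text
t: 12.82
ee_pos: [0.4786, -0.3517, 0.2477]
orientation: [-3.14, -0.001, 1.263]
ft_force: [-0.7, 0.2, 0.0]
grip_width: 0.647
```

```bash
python3 - <<'E'
from h import *
to(479,-352.5,189.2)
for n in("side","top"): cv2.imwrite(f"pics/{n}2.png",cv2.resize(optics.capture(n)[:,:,::-1][170:350] if n=="side" else optics.capture(n)[:,:,::-1][100:280],None,fx=1.25,fy=1.25))
E
```

```text
pos [ 478.6 -351.7  247.7] yaw 72.39 units x,y,z: -0.0044 0.0041 0.39 F [-0.67  0.23  0.01] g 0.647 t 12.8167
```

View pics/side2.png

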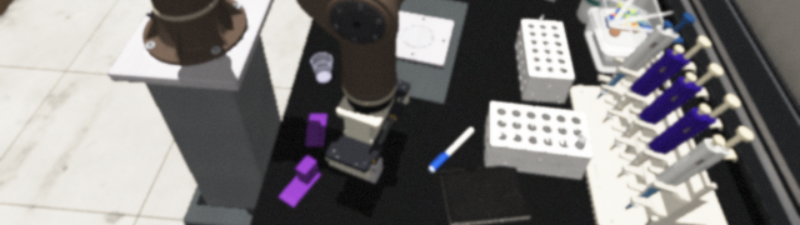

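View pics/top2.png

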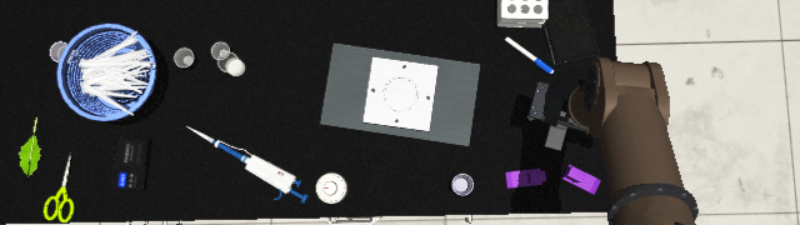

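Emit:
step_arm(motion="-0.004 0.004 0.03 0;0 0 0.05 0;0 0 0.06 0;0 0 0.06 0;0 0 0.06 0;0 0 0.06 0;0 0 0.04 0;0 0 0.025 0;0 0 0 0")

```text
t: 13.67
ee_pos: [0.4791, -0.3523, 0.1898]
orientation: [-3.14, -0.0, 1.263]
ft_force: [-0.1, -0.3, 0.3]
grip_width: 0.65
```

```bash
python3 - <<'E'
from h import *
to(479,-352.5,189.2)
img=optics.capture("top"); cv2.imwrite("pics/top3.png",img[:,:,::-1])
r,px,W=rect("top",img,270,135,375,215,150,.026); print("plate",r)
cv2.imwrite("pics/side3.png",cv2.resize(optics.capture("side")[240:350,210:350,::-1],None,fx=5,fy=5))
E
```

```text
pos [ 479.1 -352.3  189.8] yaw 72.37 units x,y,z: -0.0014 -0.0005 0.0038 F [-0.06 -0.26  0.29] g 0.65 t 13.6667
plate ((546.8207397460938, 4.0793914794921875), (151.49635314941406, 151.3136444091797), 80.73612213134766)
```

View pics/side3.png

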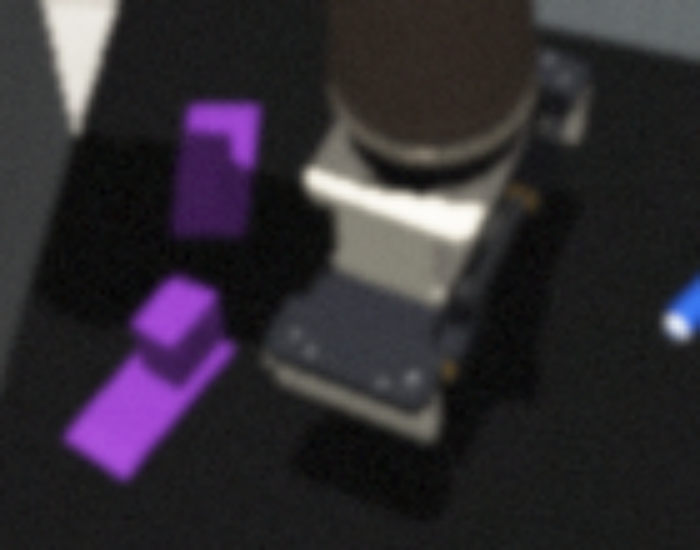

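The plate hasn't moved, and the gripper is straddling the slip. Closing now.

Emit:
step_arm(motion="0 0 0 0;0 0 0 0;0 0 0 0;0 0 0 0;0 0 0 0;0 0 0 0;0 0 0 0;0 0 0 0", grip=1, newtons=25)

```text
t: 14.43
ee_pos: [0.4794, -0.3526, 0.1909]
orientation: [3.141, 0.0, 1.263]
ft_force: [-0.8, -0.5, 1.6]
grip_width: 0.258
```

```bash
python3 - <<'E'
from h import *
to(479,-352.5,250)
E
```

```text
pos [ 479.4 -352.6  190.9] yaw 72.36 units x,y,z: -0.0004 -0.0026 -0.3937 F [-0.8  -0.52  1.61] g 0.258 t 14.4333
```

Emit:
step_arm(motion="0 0 -0.03 0;0 0 -0.07 0;0 0 -0.09 0;0 0 -0.09 0;0 0 -0.07 0;0 0 -0.03 0.5;0 0 0 0.9;0 0 0 1;0 0 0 1;0 0 0 1;0 0 0 1;0 0 0 1;0 0 0 1;0 0 0 1;0 0 0 1;0 0 0 1;0 0 0 1;0 0 0 1;0 0 0 1;0 0 0 1")

```text
t: 16.1
ee_pos: [0.4796, -0.3525, 0.2491]
orientation: [3.141, -0.001, 0.254]
ft_force: [-0.2, 0.3, -0.7]
grip_width: 0.261
```

Emit:
step_arm(motion="0 0 0 1;0 0 0 1;0 0 0 1;0 0 0 1;0 0 0 1;0 0 0 1;0 0 0 0.6;0 0 0 0.4;0 0 0 0")

```text
t: 16.85
ee_pos: [0.4796, -0.3524, 0.2488]
orientation: [3.141, -0.001, -0.232]
ft_force: [0.6, -0.1, -0.1]
grip_width: 0.259
```

```bash
python3 - <<'E'
from h import *
to(576.6,-154.8,202.5)
E
```

```text
pos [ 479.6 -352.4  248.8] yaw -13.28 units x,y,z: 0.3267 -1.4304 0.3084 F [ 0.6  -0.12 -0.12] g 0.259 t 16.85
```

Emit:
step_arm(motion="0 0 0 -0.5;0 0 0 -0.5;0.02 -0.06 0 0;0.04 -0.14 0 0;0.05 -0.17 0 0;0.055 -0.18 0 0;0.055 -0.18 0 0;0.055 -0.18 0.02 0;0.055 -0.18 0.03 0;0.05 -0.17 0.04 0;0.03 -0.1 0.03 0;0.016 -0.044 0.01 0;0 0 0 0")

```text
t: 17.93
ee_pos: [0.577, -0.1524, 0.2282]
orientation: [-3.14, 0.0, -0.158]
ft_force: [-0.2, -0.4, -0.8]
grip_width: 0.263
```

```bash
python3 - <<'E'
from h import *
to(576.6,-154.8,202.5)
for n in("side","top"):
    im=optics.capture(n)[:,:,::-1]; cv2.imwrite(f"pics/{n}4.png",im)
im=cv2.imread("pics/top4.png");cv2.imwrite("pics/top4z.png",cv2.resize(im[120:230,265:425],None,fx=5,fy=5,interpolation=cv2.INTER_CUBIC))
im=cv2.imread("pics/side4.png");cv2.imwrite("pics/side4z.png",cv2.resize(im[130:270,240:420],None,fx=4,fy=4,interpolation=cv2.INTER_CUBIC))
E
```

```text
pos [ 577.  -152.4  228.2] yaw -9.04 units x,y,z: 0.0001 0.0165 0.1716 F [-0.19 -0.43 -0.78] g 0.263 t 17.9333
```

View pics/top4z.png

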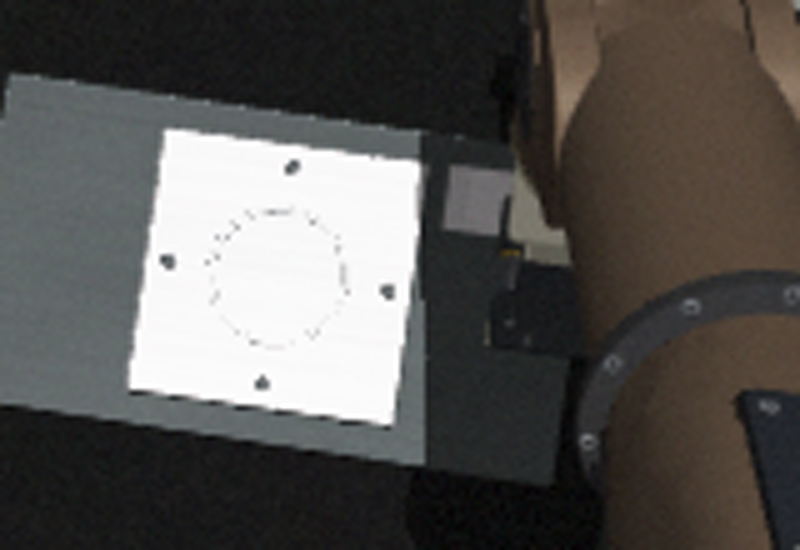

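View pics/side4z.png

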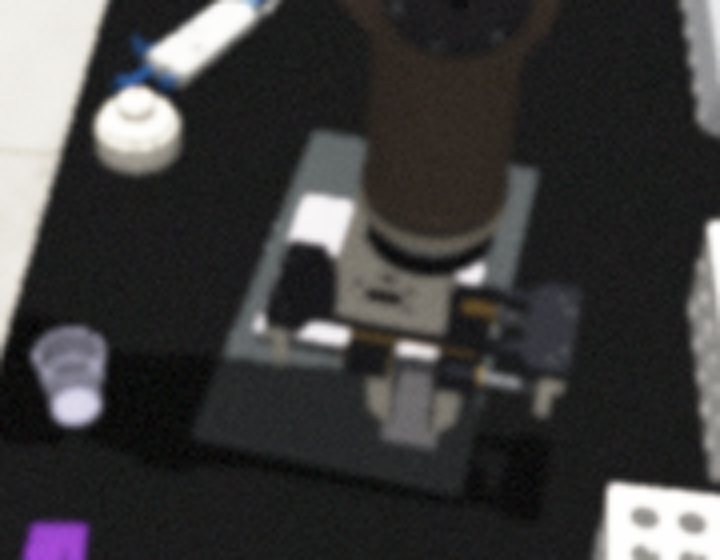

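```bash
python3 - <<'E'
from h import *
def T(p,z): return ray("top",265+p[0]/5-.4,120+p[1]/5-.4,z)[:2]*1000
n1,n2=T((452,167),.039),T((443,230),.039); m=(n1+n2)/2
th=np.radians(-9.26);R=np.array([[np.cos(th),-np.sin(th)],[np.sin(th),np.cos(th)]]);c=np.array([546.8,4.1])
print(n1,n2,np.hypot(*(n1-n2)),"nose in plate",R.T@(m-c),"dir",np.degrees(np.arctan2(*(n1-n2)[::-1])))
e=[T((450,168),.042),T((511,178),.042)];print("edge dir",np.degrees(np.arctan2(*(e[0]-e[1])[::-1])))
e=[T((443,230),.042),T((503,236),.042)];print("edge dir",np.degrees(np.arctan2(*(e[0]-e[1])[::-1])))
print("tcp in plate",R.T@(arm.state()["ee_pos"][:2]*1000-c))
E
```

```text
[603.21109461 -94.40884266] [567.85948448 -88.42765956] 35.85402194955793 nose in plate [ 53.60080555 -88.0404032 ] dir -9.6030028831555
edge dir 79.15815317326303
edge dir 82.86560145106206
tcp in plate [  54.50841436 -152.98978995]
```

Emit:
step_arm(motion="0.005 0.02 0.02 0.05;0 0 0.03 0;0 0 0.04 0;0 0 0.04 0;0 0 0.025 0;0 0 0.007 0;0 0 0 0")

```text
t: 18.62
ee_pos: [0.5763, -0.1579, 0.2034]
orientation: [-3.141, 0.001, -0.165]
ft_force: [-1.0, 0.9, -1.4]
grip_width: 0.259
```

Emit:
step_arm(motion="0 0 0.003 0;0 0 0.003 0;0 0 0 0")

```text
t: 18.87
ee_pos: [0.5766, -0.1579, 0.2033]
orientation: [3.142, -0.0, -0.165]
ft_force: [-0.8, -0.3, -0.9]
grip_width: 0.259
```

Emit:
step_arm(motion="0 0 0.003 0;0 0 0.003 0;0 0 0 0")

```text
t: 19.12
ee_pos: [0.5765, -0.158, 0.2022]
orientation: [3.142, -0.0, -0.165]
ft_force: [-0.4, -0.5, -1.0]
grip_width: 0.257
```

Emit:
step_arm(motion="0 0 0.003 0;0 0 0.002 0;0 0 0 0")

```text
t: 19.37
ee_pos: [0.5765, -0.158, 0.2014]
orientation: [3.142, 0.0, -0.165]
ft_force: [-0.6, 0.3, -1.3]
grip_width: 0.264
```

Emit:
step_arm(motion="0 0 0.002 0;0 0 0.002 0;0 0 0 0")

```text
t: 19.62
ee_pos: [0.5765, -0.158, 0.201]
orientation: [3.142, -0.0, -0.165]
ft_force: [0.1, -0.0, 0.0]
grip_width: 0.258
```

Emit:
step_arm(motion="0 0 0 0;0 0 0 0;0 0 0 0;0 0 0 0", grip=0.3)

```text
t: 19.95
ee_pos: [0.5766, -0.158, 0.2009]
orientation: [3.142, -0.0, -0.165]
ft_force: [-1.1, -0.7, 0.0]
grip_width: 0.352
```

Emit:
step_arm(motion="0 0 0 0;0 0 0 0;0 0 0 0;0 0 0 0;0 0 0 0", grip=1, newtons=12)

```text
t: 20.37
ee_pos: [0.5765, -0.1579, 0.2009]
orientation: [3.142, -0.0, -0.165]
ft_force: [-0.7, 0.2, -0.5]
grip_width: 0.26
```

```bash
python3 - <<'E'
from h import *
to(576.6,-154.8,202.5)
for n in("side","top"):
    im=optics.capture(n)[:,:,::-1]; cv2.imwrite(f"pics/{n}5.png",im)
im=cv2.imread("pics/top5.png");cv2.imwrite("pics/top5z.png",cv2.resize(im[140:180,330:390],None,fx=12,fy=12,interpolation=cv2.INTER_CUBIC))
im=cv2.imread("pics/side5.png");cv2.imwrite("pics/side5z.png",cv2.resize(im[180:260,290:400],None,fx=7,fy=7,interpolation=cv2.INTER_CUBIC))
E
```

```text
pos [ 576.5 -157.9  200.9] yaw -9.44 units x,y,z: -0.003 -0.0208 -0.0107 F [-0.74  0.24 -0.55] g 0.26 t 20.3667
```

View pics/top5z.png

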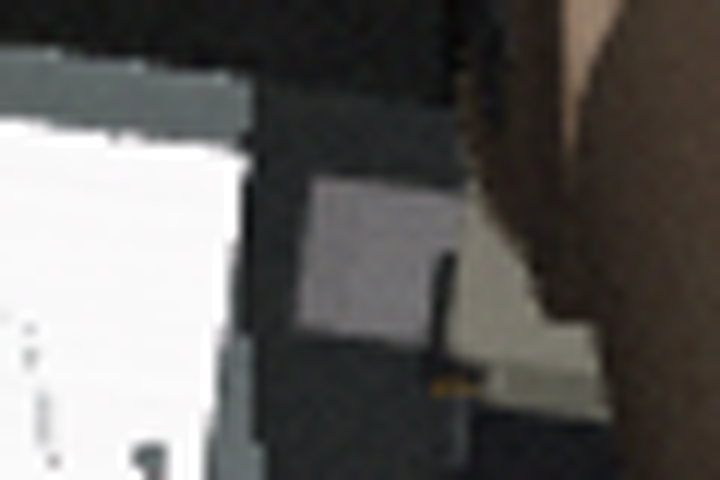

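View pics/side5z.png

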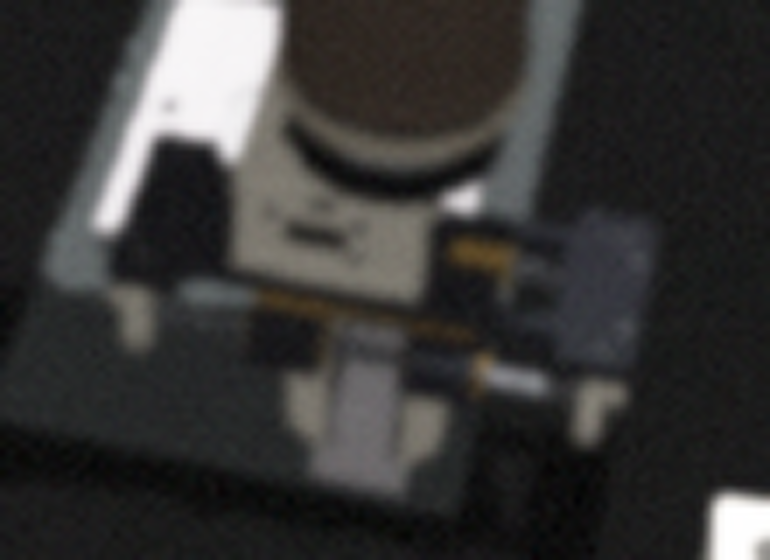

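```bash
python3 - <<'E'
from h import *
def T(p,z): return ray("top",330+p[0]/12-.46,140+p[1]/12-.46,z)[:2]*1000
n1,n2=T((311,175),.012),T((296,328),.012); m=(n1+n2)/2
th=np.radians(-9.26);R=np.array([[np.cos(th),-np.sin(th)],[np.sin(th),np.cos(th)]]);c=np.array([546.8,4.1])
print(np.hypot(*(n1-n2)),"nose in plate",R.T@(m-c),"dir",np.degrees(np.arctan2(*(n1-n2)[::-1])))
for a,b in[((311,177),(460,190)),((300,328),(435,345))]:
  e=[T(a,.015),T(b,.015)];print("edge dir",np.degrees(np.arctan2(*(e[0]-e[1])[::-1])))
a,b=T((247,150),.026),T((208,470),.026); print("plate right edge",R.T@(a-c),R.T@(b-c))
print("tcp in plate",R.T@(arm.state()["ee_pos"][:2]*1000-c))
E
```

```text
36.75344822372701 nose in plate [ 55.58030228 -91.21675085] dir -7.123095784092441
edge dir 83.56124598984921
edge dir 81.3814496321633
plate right edge [ 74.98407078 -74.56888682] [ -1.17798991 -75.73643671]
tcp in plate [  55.43213115 -155.19332146]
```

Emit:
step_arm(motion="0 -0.01 0 0;0 -0.02 0 0;0 -0.02 0 0;0 -0.02 0 0;0 -0.02 0 0;0 -0.02 0 0;0 -0.02 0 0;0 -0.02 0 0;0 -0.01 0 0;0 0 0 0", newtons=8)

```text
t: 21.3
ee_pos: [0.5806, -0.1335, 0.2009]
orientation: [-3.141, -0.0, -0.164]
ft_force: [0.1, 1.5, 0.9]
grip_width: 0.259
```

Emit:
step_arm(motion="0 -0.01 0 0;0 -0.01 0 0;0 -0.01 0 0;0 -0.01 0 0;0 0 0 0")

```text
t: 21.72
ee_pos: [0.5815, -0.128, 0.2009]
orientation: [-3.141, -0.0, -0.164]
ft_force: [-0.8, 0.1, 1.0]
grip_width: 0.26
```

Emit:
step_arm(motion="0 -0.012 0 0;0 -0.014 0 0;0 -0.014 0 0;0 -0.014 0 0;0 -0.014 0 0;0 -0.014 0 0;0 -0.014 0 0;0 -0.01 0 0;0 0 0 0")

```text
t: 22.47
ee_pos: [0.5841, -0.1121, 0.2009]
orientation: [-3.141, -0.0, -0.164]
ft_force: [0.3, 0.9, 0.4]
grip_width: 0.26
```

Emit:
step_arm(motion="0 -0.01 0 0;0 -0.01 0 0;0 -0.01 0 0;0 -0.008 0 0;0 0 0 0", newtons=4)

```text
t: 22.88
ee_pos: [0.585, -0.1067, 0.2009]
orientation: [-3.141, -0.0, -0.164]
ft_force: [0.7, -0.4, 0.9]
grip_width: 0.264
```

```bash
python3 - <<'E'
from h import *
th=np.radians(-9.26);R=np.array([[np.cos(th),-np.sin(th)],[np.sin(th),np.cos(th)]]);c=np.array([546.8,4.1])
s=arm.state();print("tcp in plate",R.T@(s["ee_pos"][:2]*1000-c),s["ft_force"])
im=optics.capture("top");r,px,W=rect("top",im,270,135,375,215,150,.026); print("plate",r)
im=im[:,:,::-1];cv2.imwrite("pics/top6z.png",cv2.resize(im[135:185,320:390],None,fx=11,fy=11,interpolation=cv2.INTER_CUBIC))
E
```

```text
tcp in plate [  55.54768784 -103.17381164] [ 0.73669658 -0.39383417  0.92642156]
plate ((548.3230590820312, 13.496864318847656), (132.7274627685547, 151.3633270263672), 80.79704284667969)
```

View pics/top6z.png

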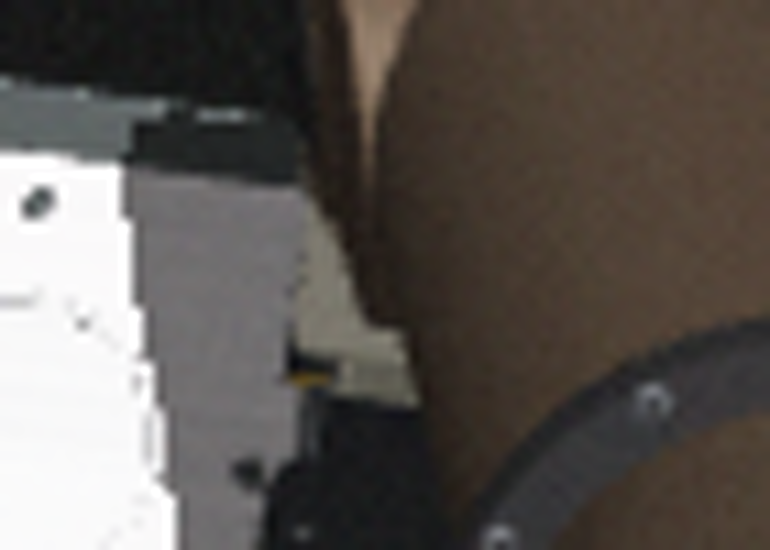

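Emit:
step_arm(motion="0 -0.006 0 0;0 -0.006 0 0;0 -0.006 0 0;0 -0.006 0 0;0 -0.005 0 0;0 -0.004 0 0;0 0 0 0")

```text
t: 23.52
ee_pos: [0.5858, -0.102, 0.2009]
orientation: [-3.142, -0.0, -0.164]
ft_force: [-0.4, -0.2, 0.7]
grip_width: 0.26
```

Emit:
step_arm(motion="0 -0.003 0 0;0 -0.003 0 0;0 0 0 0")

```text
t: 23.77
ee_pos: [0.5859, -0.1012, 0.2009]
orientation: [3.142, -0.0, -0.165]
ft_force: [-0.2, -1.5, 1.3]
grip_width: 0.26
```

Emit:
step_arm(motion="0 -0.003 0 0;0 -0.003 0 0;0 0 0 0")

```text
t: 24.02
ee_pos: [0.5861, -0.1003, 0.2009]
orientation: [-3.142, -0.0, -0.165]
ft_force: [0.3, -1.3, 0.8]
grip_width: 0.265
```

Emit:
step_arm(motion="0 -0.003 0 0;0 -0.002 0 0;0 0 0 0")

```text
t: 24.27
ee_pos: [0.5862, -0.0996, 0.2009]
orientation: [-3.142, -0.0, -0.165]
ft_force: [-0.8, -0.5, 2.2]
grip_width: 0.264
```

```bash
python3 - <<'E'
from h import *
th=np.radians(-9.26);R=np.array([[np.cos(th),-np.sin(th)],[np.sin(th),np.cos(th)]]);c=np.array([546.8,4.1])
s=arm.state();print("tcp in plate",R.T@(s["ee_pos"][:2]*1000-c),s["ft_force"])
im=optics.capture("side")[:,:,::-1];cv2.imwrite("pics/side6.png",im);cv2.imwrite("pics/side6z.png",cv2.resize(im[170:250,290:400],None,fx=7,fy=7,interpolation=cv2.INTER_CUBIC))
im=optics.capture("top");cv2.imwrite("pics/top7.png",im[:,:,::-1])
import cv2
old=cv2.imread("pics/top3.png")[:,:,::-1].copy()
for i in (old,im):  # left edge position by columns
    for v in (165,175,185,195):
        g=cv2.cvtColor(np.ascontiguousarray(i),cv2.COLOR_RGB2GRAY)[v,280:310].astype(float)
        k=np.argmax(g>150); print(v,round(280+k-1+(150-g[k-1])/(g[k]-g[k-1]),2))
s=arm.state();print(s["ft_force"],s["t"])
E
```

```text
tcp in plate [ 55.58291603 -95.98198504] [-0.7578627  -0.47538363  2.20777379]
165 294.17
175 293.07
185 291.34
195 289.93
165 294.16
175 293.07
185 291.31
195 289.93
[ 0.48975735 -1.44519235  0.78637975] 24.3667
```

View pics/side6z.png

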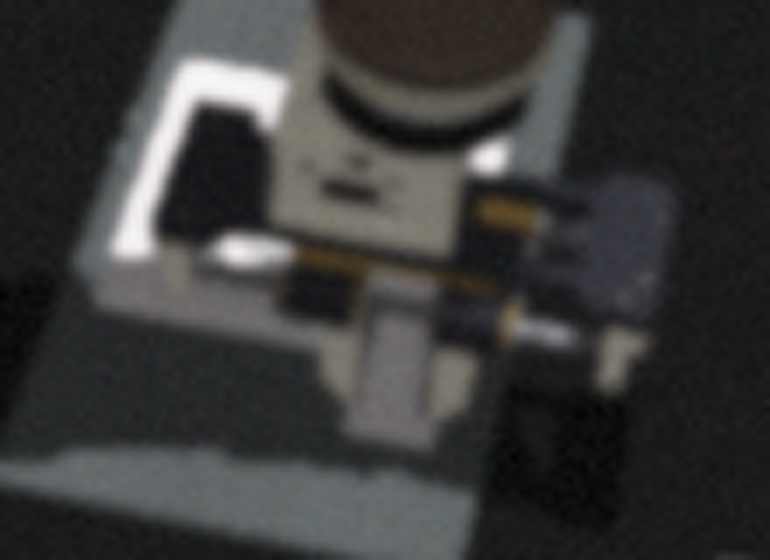

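Emit:
step_arm(motion="0 -0.002 0 0;0 -0.002 0 0;0 0 0 0;0 0 0 0")

```text
t: 24.7
ee_pos: [0.5863, -0.0991, 0.2009]
orientation: [3.142, -0.0, -0.165]
ft_force: [-0.8, -1.5, 0.5]
grip_width: 0.263
```

Emit:
step_arm(motion="0 -0.002 0 0;0 -0.002 0 0;0 0 0 0;0 0 0 0")

```text
t: 25.03
ee_pos: [0.5864, -0.0984, 0.2009]
orientation: [-3.142, -0.0, -0.165]
ft_force: [0.3, -1.7, 1.4]
grip_width: 0.262
```

Emit:
step_arm(motion="0 -0.002 0 0;0 -0.002 0 0;0 0 0 0;0 0 0 0")

```text
t: 25.37
ee_pos: [0.5865, -0.0979, 0.2009]
orientation: [-3.142, -0.0, -0.165]
ft_force: [-0.3, -1.4, 0.3]
grip_width: 0.261
```

Emit:
step_arm(motion="0 -0.002 0 0;0 -0.002 0 0;0 0 0 0;0 0 0 0")

```text
t: 25.7
ee_pos: [0.5866, -0.0973, 0.2009]
orientation: [3.142, -0.0, -0.165]
ft_force: [-0.7, -1.3, 0.5]
grip_width: 0.261
```

Emit:
step_arm(motion="0 -0.002 0 0;0 -0.002 0 0;0 0 0 0;0 0 0 0")

```text
t: 26.03
ee_pos: [0.5867, -0.0969, 0.2009]
orientation: [3.141, 0.0, -0.165]
ft_force: [0.2, -2.0, 2.4]
grip_width: 0.26
```

```bash
cat >> h.py <<'E'
def edge():
    im=optics.capture("top"); o=[]
    for v in (165,175,185,195):
        g=cv2.cvtColor(im,cv2.COLOR_RGB2GRAY)[v,280:310].astype(float)
        k=np.argmax(g>150); o.append(round(280+k-1+(150-g[k-1])/(g[k]-g[k-1]),2))
    th=np.radians(-9.26);R=np.array([[np.cos(th),-np.sin(th)],[np.sin(th),np.cos(th)]]);c=np.array([546.8,4.1])
    s=arm.state();print(o,"tcp in plate",R.T@(s["ee_pos"][:2]*1000-c),s["ft_force"],s["t"])
E
python3 -c "
from h import *
edge()"
```

```text
[np.float64(294.16), np.float64(293.07), np.float64(291.31), np.float64(289.93)] tcp in plate [ 55.58452569 -93.32016425] [-1.01020993 -3.2922358   1.18729622] 26.0833
```

Emit:
step_arm(motion="0 -0.001 0 0;0 0 0 0;0 0 0 0")

```text
t: 26.33
ee_pos: [0.5867, -0.0969, 0.2009]
orientation: [3.141, 0.0, -0.165]
ft_force: [0.1, -4.2, 2.4]
grip_width: 0.262
```

Emit:
step_arm(motion="0 -0.001 0 0;0 0 0 0;0 0 0 0")

```text
t: 26.58
ee_pos: [0.5866, -0.0969, 0.2009]
orientation: [3.141, 0.0, -0.165]
ft_force: [-1.5, -5.6, 2.0]
grip_width: 0.262
```

```bash
python3 -c "
from h import *
edge();edge();edge()"
```

```text
[np.float64(294.16), np.float64(293.05), np.float64(291.32), np.float64(289.93)] tcp in plate [ 55.60235322 -93.22045059] [-0.53610789 -4.63531414  2.59966255] 26.6333
[np.float64(294.14), np.float64(293.06), np.float64(291.34), np.float64(289.98)] tcp in plate [ 55.57238172 -93.23295834] [-1.36926932 -4.91754124  1.254147  ] 26.6833
[np.float64(294.16), np.float64(293.07), np.float64(291.33), np.float64(289.93)] tcp in plate [ 55.58153437 -93.22242092] [-0.54715511 -4.15177957  1.61475008] 26.7333
```

Force rises while the position stays put and the plate edge is unmoved, so the block is against the plate. Letting go.

Emit:
step_arm(motion="0 0.001 0 0;0 0 0 0;0 0 0 0;0 0 0 0;0 0 0 0", grip=0.2)

```text
t: 27.15
ee_pos: [0.5867, -0.0961, 0.2008]
orientation: [-3.141, 0.0, -0.164]
ft_force: [0.1, -0.0, 0.2]
grip_width: 0.396
```

Emit:
step_arm(motion="0 0 -0.02 0;0 0 -0.05 0;0 0 -0.08 0;0 0 -0.1 0;0 0 -0.1 0;0 0.1 -0.05 0;0 0.2 0 0;0 0.25 0 0;0 0.25 0 0;0 0.25 0 0;0 0.2 0 0;0 0.1 0 0;0 0 0 0")

```text
t: 28.23
ee_pos: [0.552, -0.3012, 0.2618]
orientation: [3.139, -0.001, -0.171]
ft_force: [0.3, 0.1, 0.5]
grip_width: 0.396
```

```bash
python3 - <<'E'
from h import *
im=optics.capture("top"); r,px,W=rect("top",im,270,135,348,215,150,.026)
cv2.imwrite("pics/top8.png",im[:,:,::-1]);cv2.imwrite("pics/top8z.png",cv2.resize(im[135:215,285:385,::-1],None,fx=7,fy=7,interpolation=cv2.INTER_CUBIC))
im=optics.capture("side")[:,:,::-1];cv2.imwrite("pics/side8.png",im);cv2.imwrite("pics/side8z.png",cv2.resize(im[160:250,290:400],None,fx=6,fy=6,interpolation=cv2.INTER_CUBIC))
edge(); to(592,-58.6,214)
E
```

```text
[np.float64(294.15), np.float64(293.05), np.float64(291.32), np.float64(290.01)] tcp in plate [  55.27849826 -293.75218314] [ 0.61214434  0.36115246 -0.25069629] 28.3833
pos [ 554.1 -294.7  261.5] yaw -9.35 units x,y,z: -0.0065 -1.5943 0.3167 F [ 0.61  0.36 -0.25] g 0.403 t 28.3833
```

View pics/top8z.png

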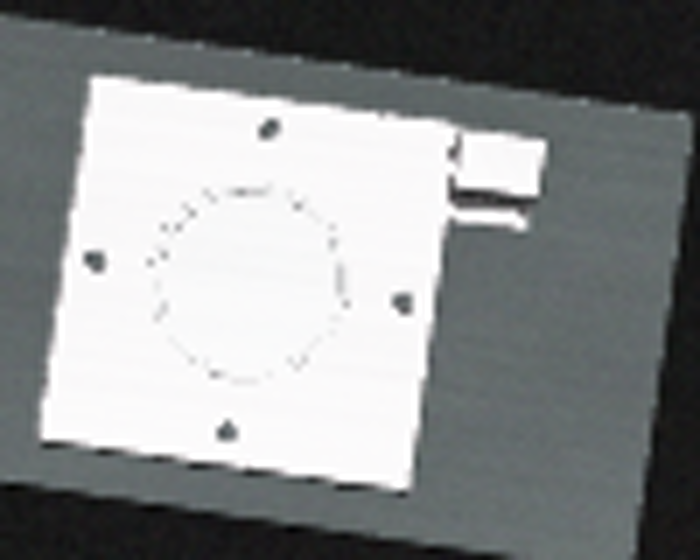

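View pics/side8z.png

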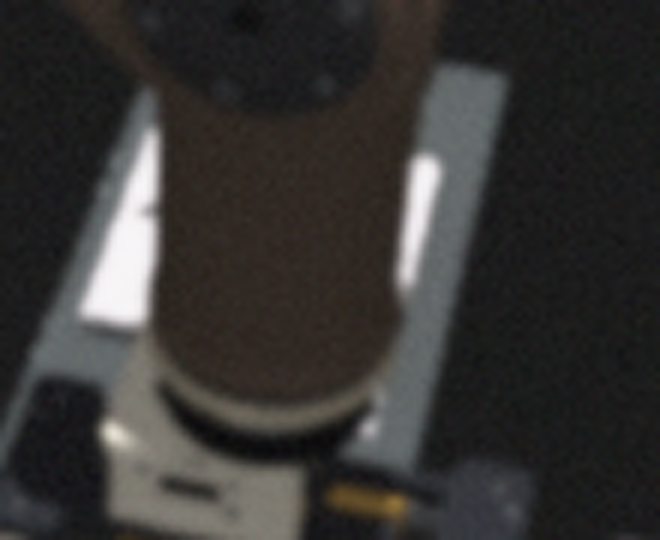

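```bash
python3 - <<'E'
from h import *
def T(p,z): return ray("top",285+p[0]/7-.43,135+p[1]/7-.43,z)[:2]*1000
th=np.radians(-9.26);R=np.array([[np.cos(th),-np.sin(th)],[np.sin(th),np.cos(th)]]);c=np.array([546.8,4.1])
for n,p,z in [("bf1",(461,133),.055),("bf2",(454,190),.055),("br1",(547,142),.055),("br2",(539,198),.055),("tongue rear corner",(527,228),.015),("plate TR",(455,124),.026),("plate BR",(410,492),.026)]: print(n,R.T@(T(p,z)-c))
E
```

```text
bf1 [ 65.00164128 -75.52512521]
bf2 [ 42.13598555 -75.85263819]
br1 [  66.07509758 -109.39404066]
br2 [  43.56495652 -109.22179235]
tongue rear corner [  38.12682832 -107.66687879]
plate TR [ 74.08091717 -73.12581159]
plate BR [-75.22282201 -75.3721471 ]
```

Emit:
step_arm(motion="0 -0.05 0 0;0 -0.12 0 0;0 -0.2 0 0;0 -0.24 0 0;0 -0.24 0 0;0 -0.24 0 0;0 -0.22 0 0;0 -0.16 0 0;0 -0.09 0 0;-0.004 -0.042 0 0;0 0 0 0;0 0 0 0", grip=1, newtons=10)

```text
t: 29.38
ee_pos: [0.5921, -0.0601, 0.2608]
orientation: [3.141, 0.0, -0.165]
ft_force: [-0.5, -0.6, -0.5]
grip_width: 0.006
```

```bash
python3 - <<'E'
from h import *
to(592.5,-57.1,208)
E
```

```text
pos [592.1 -60.1 260.8] yaw -9.46 units x,y,z: -0.0006 -0.0201 0.3521 F [-0.51 -0.6  -0.46] g 0.006 t 29.3833
```

Emit:
step_arm(motion="0 -0.01 0 0;0 -0.01 0.02 0;0 0 0.05 0;0 0 0.07 0;0 0 0.07 0;0 0 0.06 0;0 0 0.04 0;0 0 0.025 0;0 0 0.01 0;0 0 0 0;0 0 0 0")

```text
t: 30.3
ee_pos: [0.593, -0.0562, 0.2094]
orientation: [-3.142, -0.0, -0.165]
ft_force: [-0.0, 0.3, -0.0]
grip_width: 0.003
```

```bash
python3 - <<'E'
from h import *
to(592.5,-57.1,205)
E
```

```text
pos [593.  -56.2 209.4] yaw -9.43 units x,y,z: -0.0021 0.0067 0.0291 F [-0.05  0.31 -0.03] g 0.003 t 30.3
```

Emit:
step_arm(motion="0 0.005 0.004 0;0 0 0.004 0;0 0 0.004 0;0 0 0.004 0;0 0 0.004 0;0 0 0.004 0;0 0 0.003 0;0 0 0.002 0;0 0 0 0")

```text
t: 31.05
ee_pos: [0.5927, -0.0569, 0.2047]
orientation: [3.142, 0.0, -0.165]
ft_force: [0.4, 0.3, 0.4]
grip_width: 0.007
```

Emit:
step_arm(motion="0 0 0.001 0;0 0 0.001 0;0 0 0.001 0;0 0 0.001 0;0 0 0 0")

```text
t: 31.47
ee_pos: [0.5927, -0.057, 0.2043]
orientation: [3.142, -0.0, -0.165]
ft_force: [-0.8, -0.2, 1.7]
grip_width: 0.011
```

Emit:
step_arm(motion="0 0 0.001 0;0 0 0.001 0;0 0 0.001 0;0 0 0 0")

```text
t: 31.8
ee_pos: [0.5927, -0.057, 0.2038]
orientation: [3.142, -0.0, -0.165]
ft_force: [-0.5, -1.5, 3.8]
grip_width: 0.006
```

Emit:
step_arm(motion="0 0 0.001 0;0 0 0.001 0;0 0 0 0")

```text
t: 32.05
ee_pos: [0.5927, -0.057, 0.2038]
orientation: [3.141, -0.0, -0.165]
ft_force: [-0.5, -0.2, 5.7]
grip_width: 0.005
```

Emit:
step_arm(motion="0 0 0.001 0;0 0 0.001 0;0 0 0 0")

```text
t: 32.3
ee_pos: [0.5927, -0.057, 0.2037]
orientation: [3.141, -0.0, -0.165]
ft_force: [-3.7, -0.4, 9.0]
grip_width: 0.006
```

Corner 3 is now firm, with a drop of about 0.6 mm at 9 N. I'll lift off, clear the view and check.

Emit:
step_arm(motion="0 0 -0.003 0;0 0 -0.005 0;0 0 -0.01 0;0 0 -0.04 0;0 0 -0.08 0;0 0 -0.12 0;0 0 -0.14 0;0 0.1 -0.12 0;0 0.2 -0.06 0;0 0.25 0 0;0 0.25 0 0;0 0.25 0 0;0 0.25 0 0;0 0.25 0 0;0 0.2 0 0;0 0.1 0 0;0 0 0 0;0 0 0 0")

```text
t: 33.8
ee_pos: [0.5471, -0.3308, 0.2904]
orientation: [-3.141, -0.0, -0.166]
ft_force: [0.1, 0.5, -0.3]
grip_width: 0.001
```

```bash
python3 - <<'E'
from h import *
edge(); to(0,0)
im=optics.capture("top")
cv2.imwrite("pics/top9.png",im[:,:,::-1]);cv2.imwrite("pics/top9z.png",cv2.resize(im[135:215,285:385,::-1],None,fx=7,fy=7,interpolation=cv2.INTER_CUBIC))
im=optics.capture("side")[:,:,::-1];cv2.imwrite("pics/side9.png",im);cv2.imwrite("pics/side9z.png",cv2.resize(im[160:250,290:400],None,fx=6,fy=6,interpolation=cv2.INTER_CUBIC))
E
```

```text
[np.float64(294.17), np.float64(293.05), np.float64(291.32), np.float64(290.0)] tcp in plate [  54.5028214  -328.96073754] [0.61421292 0.26540837 0.20122578] 33.85
pos [ 547.7 -329.3  290.3] yaw -9.38 units x,y,z: -3.9601 -1.5711 None F [0.61 0.27 0.2 ] g 0.005 t 33.85
```

View pics/top9.png

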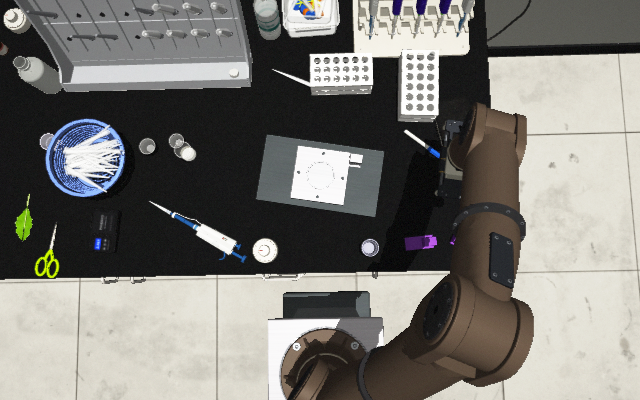

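View pics/side9z.png

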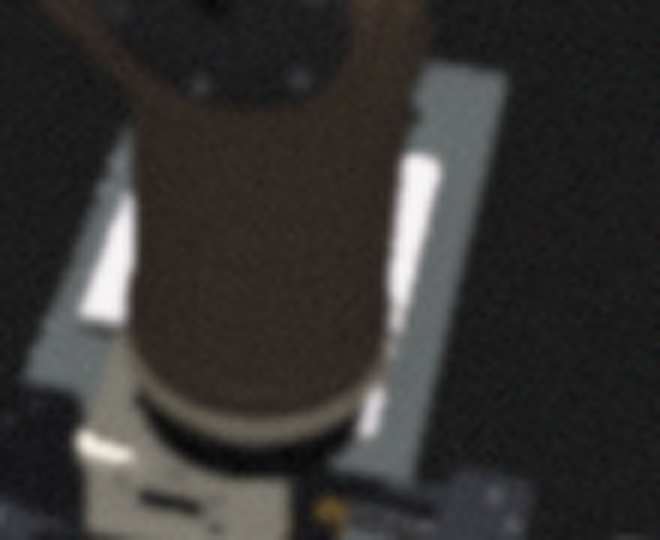

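View pics/top9z.png

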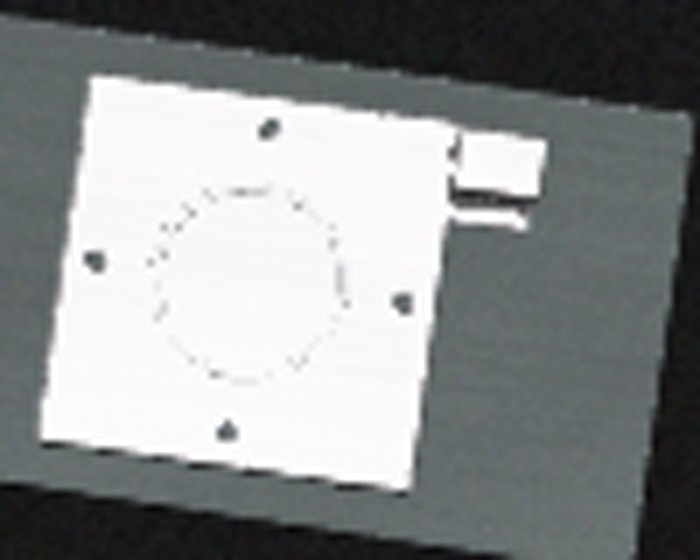

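The plate is unmoved (edge columns match), the slip's block stands at its right edge by the far corner, and the jar (370,247) and marker (423,144) are where they were. Handing in.

```bash
python3 -c "
from workcell import arm
print(arm.close_job())"
```

```text
the job is handed in; nothing more can be done
None
```

The worn pad is under corner 3 (far right). The slip is now home there from the plate's right side, and I handed the job in at about 34 s of the 72 s allowed.

- **Finding the corner:** corner 2 (near right) stayed firm. Corner 3 dipped about 3.5 mm at 2–3 N, so I stopped there and did not press corners 1 and 4. The press on corner 2 peaked at 15.8 N, harder than I meant; I used finer steps after that.
- **Sliding the slip in:** I laid it flat on the slab and slid it in until its block met the plate's edge, pushing with about 5 N at the end. That is above the plate's roughly 4 N friction hold. The plate's left edge still stayed within 0.1 pixel in the top picture.
- **After letting go:** the top picture puts the block's front face within about 1 mm of the plate's edge. Its mid-line is within about 1 mm of the corner point.
- **Pressing corner 3 again:** it dropped only about 0.6 mm at 9 N, against a limit of 1.5 mm.
- **Other things:** in the last top picture the jar, the marker and one purple look-alike stand where they were. The arm hid most of the other purple one, but the gripper never went down near it.
- **Not confirmed:** the arm blocked the side camera's view of the slip, so its final position is checked from the top picture and contact force only.

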